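# Stack the notched pantry tray over the key of the base tray

### The job

On the pantry counter, pick up the wooden tray that has a notch cut into one end by its upright handle and stack it on the handleless base tray, turned so that the base's upright post stands in the notch and the tray sits flat and squarely on the base's rim. Lower it on rather than dropping it, let go, and leave the plain tray without a notch where it is.

Things in the scene. Friction and masses are not known exactly. Their poses are not given: they have to be found in the camera images.
- notched_mid (a point): Loose pale wood tray to stack, 160 (x) x 120 mm (y), 35 mm walls, 0.4 kg. A 12 mm thick partition along x at y=0 rises in its middle 72 mm as a flat handle to 80 mm above the underside: pinch it across y, 20 mm above this point. The +x end has a U notch through floor and wall, 46 mm wide, 36 mm deep, at y=0. Point: tray centre, 40 mm above its underside; z up.
- base: Handleless open base tray of pale wood, fixed to the counter, 160 (x) x 120 mm (y), rim 40 mm high, low packets inside; an upright post stands at the middle of its +x end. Origin: centre of its underside, on the counter; z up. Seated well, the outlines coincide, both x axes point the same way and the stacked tray's underside is 40 mm, its centre point 80 mm, above this origin.
- key_top (a point): Top of the base tray's upright post (the key), 16 mm wide in y and 18 mm in x, that must stand in the notch. It rises 30 mm above the rim. Point: centre of its top face, 71 mm along +x from the base's centre and 70 mm above the counter; axes as the base.
- plain_mid (a point): A bystander to leave alone: a loose tray of the same wood, size and handle, but with a plain end wall and no notch. Point: its centre, 40 mm above its underside; x along its length, z up.
Not all that is in view belongs to the job. What is shaped like the part that bears notched_mid but red or yellow is not meant.

How it is judged:
By the outcome, as a careful person would: the job done as asked, in the order asked, and still so for the second after the job is handed in, with the robot touching nothing.
It also fails if it takes over 40 s, if anything falls off the work surface, if the arm or the gripper's body presses on something with over 40 N, if the wrist force passes 120 N, or if a joint passes its speed limit or range.

### The arm

A 6-joint arm with a two-finger parallel gripper is mounted at the origin on the work surface. World frame = base frame: x ahead of the robot, y to its left, z up, the work surface at z = 0. Lengths are in m, angles in degrees, forces in N, time in s.
With the tool pointing down it reaches from about 0.4 to 0.825 m from the base axis. Payload 7 kg.
Tool frame: the origin (TCP) lies at the very end of the fingers, on their centre line; the grasp point (between the pads) lies 19 mm behind it; z points along the fingers, y is the line along which they close (so a half turn about z gives the same grasp; the last joint's range is limited). The gripper opens to 88 mm and grips with 3 to 60 N. Pads are 19 mm wide; open, the fingers measure 130 mm over their backs; the gripper's body (78 mm by 193 mm) begins 47 mm behind the grasp point.
Start: joints at [79.991, 20.546, 0.682, 0, -70.136, -16.507], TCP at [0.301, 0.604, 0.227] pointing down, gripper open.
Joint ranges: [-176.03, 176.03], [-82.01, 121.73], [-58.28, 71.71], [-173.87, 95.51], [-174.79, -0.11], [-173.66, 173.66]. Speed limits (degrees/s): [136.94, 136.94, 172.46, 180, 180, 180].

### API

Orientations are given as [roll, pitch, yaw] about the fixed x, y, z axes, in that order (R = Rz(yaw) Ry(pitch) Rx(roll)).
In Python, from plant import r gives the robot as it stands. The module is installed in compiled form; this text tells all that it offers.
- The arm moves only by the tool jog_arm, never from a script. Its arguments are lists of equal length, an entry for each row: "travel": the shift along the tool's x, y, z each as a share of 50 cm, from -1 to 1, a list of three; "dr": the turn, a rotation vector about the tool's x, y, z each as a share of 360 degrees, from -1 to 1, a list of three; "claw": the opening, from 0 (shut) to 1 (fully open). A call has exactly 10 rows; each row is the pose to reach, as a shift and turn from the pose commanded when the call began, along the tool's axes at that moment, turning the shorter way round; what a row does not reach only later rows make up. A row lasts 1/8 s, in which the tool goes at most 62.5 mm and 10.7 degrees, less where a joint would pass 70% of its speed; a pose out of reach is approached as far as the arm can. A call with a number of a shift or a turn outside -1 to 1 is refused whole. A call with a gripper value outside its range is refused whole. The fingers move at their own pace and stop on an object; "newtons" is the grip in N (left out, the last holds). Time passes only in rows, so rows that repeat a pose let the fingers close, or fill a call up. It gives the time, the measured TCP pose, the force, the opening and the grip force at its end, in the units of the state.
- r.get_state(): the state, without advancing time (a new reading comes with each control period).
- r.capture(name): name is "scene" or "top" or "wrist"; returns a dict with "pixels" (480x640x3 uint8, red, green, blue), "range_z" (480x640 float32, m along the optical axis (not along the pixel's ray), 0 where there is no reading), "fx", "fy", "cx", "cy" (pixels), "dist_coeffs" ([k1, k2, p1, p2, k3] as OpenCV has them; the pictures are not rectified), "position" and "attitude" of the camera in the world; the wrist camera has in their place "hand_eye" (4x4, takes a point from camera to tool coordinates, whose origin is the TCP and whose axes are the flange's). Camera axes: x right, y up, looking along -z (the intrinsics and any distortion apply to the point x, -y, -z); pixel columns grow to the right and rows downward; lengths in m; the calibration is good to about 2 mm. A picture is of the moment at which its call begins: read the wrist's pose just before it.
- r.close_job(): hands the job in; it is judged then, once.
Trained networks look in the newest picture that a camera, given by its name, has taken for a name from the list of things; names that differ only in an ending like _2 or _b are one class to them, and where a whole thing is asked for, a point or a joint stands for the part that bears it (a point fixed in the world has none). Each returns a list of dicts, best first, with "conf" (0 to 1); they miss things now and then, are a little off and sometimes report something else, mostly with a low value. They report only what shows in the picture. A call takes as long as a camera call. They do not tell look-alikes from the thing itself.
- r.boxes_of(name, camera): "extent" ([left, top, right, bottom] in pixels, round what is visible of it).
- r.regions_of(name, camera): "pixels" (480x640 bool, what is visible of it) and "extent" ([left, top, right, bottom] in pixels, round what is visible of it).
- r.tip_of(name, camera): "at" ([column, row] in pixels: a listed point, or the origin of a listed thing).
The state is a dict: "time_s": time; "joints": joint angles; "qd": joint speeds; "joint_torque": joint torques, N m; "tcp_pos": TCP position; "eef_rot": TCP orientation; "contact_force": force on the tool from outside, world axes, zero at the start; "moment": the same for the moment, N m; "gripper_width": finger opening in m; "gripper_force": force on a finger pad.
Only numpy, scipy, OpenCV 4.12 (cv2) and the standard library are available. Lean on these libraries where they do the work, as an engineer would, in place of code of your own. Each camera call takes 0.05 s, during which the arm holds its last target. There are 200 camera calls.

## Working session

There is one attempt and no reset: what is moved stays moved. The work goes in short steps, Python scripts to look and compute and a tool call to move; the robot and the scene stay as the last step left them, time stands still between calls to the robot, and variables do not carry over. Pictures are saved under pics/ and viewed, at most 10 in all, crops included, and the job is handed in when it is done.

Besides the shell and the picture viewer there is one more tool, called after "Call:" by a JSON object that holds its "fn" and its "kwargs". jog_arm: Moves the arm, as the interface text tells. Its arguments: {"type":"object","properties":{"travel":{"type":"array"},"dr":{"type":"array"},"claw":{"type":"array"},"newtons":{"type":"number"}},"required":["travel","dr","claw"]}

```bash
mkdir -p pics; cat > h.py <<'E'
import numpy as np, cv2
from plant import r
from scipy.spatial.transform import Rotation as R
def att(a):
    a=np.array(a,float)
    if a.shape==(3,3): return a
    if a.size==3: return R.from_euler('xyz',a,degrees=True).as_matrix()
    return R.from_quat(a).as_matrix()
def campose(c,st=None):
    if 'hand_eye' in c:
        T=np.eye(4);T[:3,:3]=att(st['eef_rot']);T[:3,3]=st['tcp_pos'];T=T@np.array(c['hand_eye']);return T[:3,:3],T[:3,3]
    return att(c['attitude']),np.array(c['position'])
def rays(c,uv):
    K=np.array([[c['fx'],0,c['cx']],[0,c['fy'],c['cy']],[0,0,1]])
    p=cv2.undistortPoints(np.array(uv,float).reshape(-1,1,2),K,np.array(c['dist_coeffs'],float))[:,0]
    return np.c_[p[:,0],-p[:,1],-np.ones(len(p))]
def atz(c,uv,z,st=None):
    A,o=campose(c,st);d=rays(c,uv)@A.T
    return o+d*((z-o[2])/d[:,2])[:,None]
def cloud(c,st=None):
    A,o=campose(c,st)
    v,u=np.mgrid[0:480,0:640]
    d=rays(c,np.c_[u.ravel(),v.ravel()])*c['range_z'].reshape(-1,1)
    P=(d@A.T+o).reshape(480,640,3);P[c['range_z']==0]=np.nan
    return P
E
python3 - <<'E'
from h import *
st=r.get_state();print(st)
for n in ['scene','top']:
    c=r.capture(n);cv2.imwrite(f'pics/{n}0.png',c['pixels'][:,:,::-1]);np.save(n+'.npy',c,allow_pickle=True)
    print(n,c['position'],c['attitude'],c['fx'],c['dist_coeffs'])
    for k,z in [('notched_mid',.04),('base',0),('key_top',.07),('plain_mid',.04)]:
        for d in r.tip_of(k,n)[:4]: print(k,round(d['conf'],2),np.round(d['at']),atz(c,[d['at']],z)[0].round(3))
        for d in r.boxes_of(k,n)[:4]: print('  box',k,round(d['conf'],2),np.round(d['extent']))
E
```

```text
{'time_s': 0.0, 'joints': array([ 7.99893806e+01,  2.05911604e+01,  6.32828557e-01, -1.83865777e-02,
       -7.01337695e+01, -1.65069550e+01]), 'qd': array([ 0.02247197,  0.07482295, -0.00458304, -0.05029645, -0.05015933,
        0.01936813]), 'joint_torque': array([ 2.61191781e-05, -5.82717204e+01,  2.93038023e+01,  6.99697495e+00,
        6.69153917e-03, -1.56133833e-04]), 'tcp_pos': array([0.30118547, 0.60354237, 0.22562404]), 'eef_rot': array([ 1.79906783e+02, -9.59918077e-03, -2.65238287e+01]), 'contact_force': array([ 0.09099432,  0.27752423, -0.4969452 ]), 'moment': array([-0.03450203,  0.04095387,  0.05748562]), 'gripper_force': 0.0, 'gripper_width': 0.08796560791450042}
scene [1.2213081  0.79120904 1.01049355] [ 50.83300566  -1.27728827 143.69983802] 500.62444292216526 [-0.02302582  0.          0.          0.          0.        ]
notched_mid 0.93 [268. 307.] [0.775 0.002 0.04 ]
notched_mid 0.85 [284. 164.] [ 0.346 -0.577  0.04 ]
notched_mid 0.79 [336. 190.] [ 0.293 -0.33   0.04 ]
notched_mid 0.71 [231. 193.] [ 0.599 -0.521  0.04 ]
  box notched_mid 0.82 [308. 180. 364. 221.]
[... 547 characters left out ...]
7108161  0.          0.          0.          0.        ]
notched_mid 0.94 [281. 163.] [ 0.773 -0.006  0.04 ]
notched_mid 0.86 [387. 253.] [ 0.52  -0.295  0.04 ]
notched_mid 0.83 [500. 314.] [ 0.353 -0.6    0.04 ]
notched_mid 0.8 [466. 222.] [ 0.603 -0.515  0.04 ]
  box notched_mid 0.91 [429. 189. 499. 260.]
  box notched_mid 0.9 [364. 223. 417. 288.]
  box notched_mid 0.87 [373. 306. 420. 367.]
  box notched_mid 0.57 [461. 284. 533. 347.]
base 0.88 [162. 259.] [0.51  0.339 0.   ]
  box base 0.87 [129. 227. 187. 298.]
key_top 0.83 [156. 234.] [0.571 0.329 0.07 ]
  box key_top 0.75 [130. 228. 188. 295.]
plain_mid 0.8 [283. 250.] [ 0.528 -0.012  0.04 ]
  box plain_mid 0.58 [257. 222. 311. 284.]
```

View pics/top0.png

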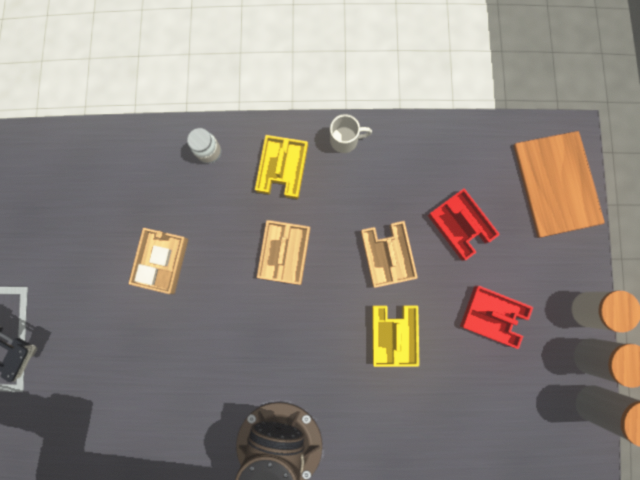

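View pics/scene0.png

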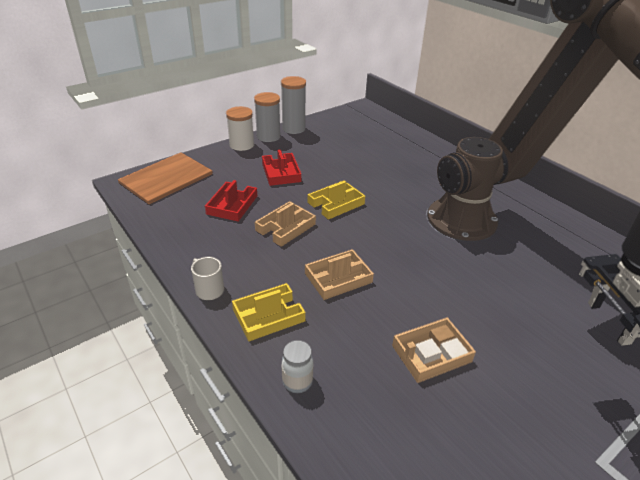

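The wooden notched candidate is at top pixel (387,253), with its notch facing up (about row 225). The plain wooden tray is at (284,252). The red look-alikes are at (463,224) and (497,316), the yellow ones at (281,165) and (396,336). The base is at (160,260), with its post at (156,234). In the scene view the notched tray is at (287,222), the plain one at (340,272), and the base at (433,350). I choose the wooden one at top (387,253) and check it in a crop.

```bash
cat > m.py <<'E'
from h import *
def rect(P,c0,zlo,zhi,rad=.115):
    m=(np.hypot(P[...,0]-c0[0],P[...,1]-c0[1])<rad)&(P[...,2]>zlo)&(P[...,2]<zhi)
    q=P[m]
    (cx,cy),(w,h),a=cv2.minAreaRect((q[:,:2]*1000).astype(np.float32))
    if w<h: w,h,a=h,w,a+90
    return len(q),np.round([cx,cy,w,h,(a+90)%180-90],1),np.percentile(q[:,2],[5,50,98]).round(4)
E
python3 - <<'E'
from m import *
for n in ['scene','top']:
    c=np.load(n+'.npy',allow_pickle=True).item();P=cloud(c)
    for k,c0,zr in [('notch',(.52,-.295),.035),('base',(.505,.335),.04),('plain',(.535,-.01),.035)]:
        print(n,k,'rim',rect(P,c0,zr-.01,zr+.008))
        if k!='base': print('  handle',rect(P,c0,.06,.1,.08))
        else: print('  post',rect(P,c0,.055,.1,.12))
    m=np.hypot(P[...,0]-.65,P[...,1]-.15)<.05;print('table z',np.median(P[m],0))
c=np.load('top.npy',allow_pickle=True).item()['pixels'][:,:,::-1]
a=cv2.resize(c[210:300,345:435],(400,400),interpolation=2);b=cv2.resize(c[215:305,115:205],(400,400),interpolation=2)
cv2.imwrite('pics/crop.png',np.hstack([a,b]))
E
```

```text
scene notch rim (471, array([ 521.8, -302.1,  167.3,  130.5,   11.5]), array([0.026 , 0.0306, 0.0404]))
  handle (120, array([ 523.6, -301.8,   73.7,   18.7,   10.1]), array([0.0608, 0.0731, 0.0792]))
scene base rim (715, array([506.5, 338.5, 164.5, 124.8, -12.9]), array([0.0304, 0.0356, 0.0432]))
  post (65, array([575.4, 322.5,  19.3,  18.1,  -8.8]), array([0.0564, 0.0652, 0.0704]))
scene plain rim (677, array([528.7, -12.5, 163.8, 129.6,  -9.1]), array([0.0259, 0.0311, 0.0411]))
  handle (163, array([529.5, -12.4,  70.1,  17.9,  -7.6]), array([0.0624, 0.0731, 0.0801]))
table z [ 0.65085006  0.15093157 -0.00265989]
top notch rim (602, array([ 517.9, -301.7,  160.8,  122.6,   11.7]), array([0.0281, 0.0355, 0.041 ]))
  handle (157, array([ 517.6, -300.8,   72.1,   13. ,   12.1]), array([0.0646, 0.08  , 0.0854]))
top base rim (1159, array([503.1, 338.7, 160.6, 123. , -12. ]), array([0.0305, 0.0343, 0.0453]))
  post (52, array([571.2, 321.4,  18.3,  17.6,  77.2]), array([0.0604, 0.0703, 0.0746]))
top plain rim (579, array([524.6, -11.6, 160.7, 120.7,  -9. ]), array([0.0284, 0.0357, 0.041 ]))
  handle (147, array([524.4, -11.8,  72. ,  12.5,  -9.2]), array([0.067 , 0.0802, 0.085 ]))
table z [0.64933445 0.14974657 0.00116242]
```

View pics/crop.png

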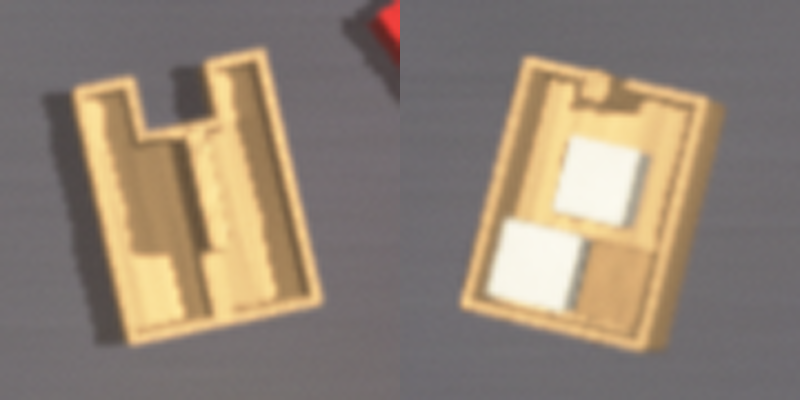

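The crop confirms it: the left tray is pale wood with a U notch at its upper end (around (175,110) in the crop), and the base's post is at (600,90). Estimates are notched at (0.519,-0.302) with yaw 11.8° and base at (0.504,0.3385) with yaw -12.3°. I'm starting the move.

Call:
{"fn": "jog_arm", "kwargs": {"travel": [[0.824,0.894,-0.048],[0.824,0.894,-0.048],[0.824,0.894,-0.048],[0.824,0.894,-0.048],[0.824,0.894,-0.048],[0.824,0.894,-0.048],[0.824,0.894,-0.048],[0.824,0.894,-0.048],[0.824,0.894,-0.048],[0.824,0.894,-0.048]], "dr": [[0,0,0.278],[0,0,0.278],[0,0,0.278],[0,0,0.278],[0,0,0.278],[0,0,0.278],[0,0,0.278],[0,0,0.278],[0,0,0.278],[0,0,0.278]], "claw": [1,1,1,1,1,1,1,1,1,1]}}

```text
time_s: 2.15
tcp_pos: [0.4707, 0.0178, 0.2511]
eef_rot: [-180.0, 0.1, -126.9]
contact_force: [0.7, 0.9, -0.5]
gripper_width: 0.0877
gripper_force: 0.0
```

```bash
cat >> m.py <<'E'
def mv(x,y,z,yaw):
    s=r.get_state();A=R.from_euler('xyz',s['eef_rot'],degrees=True)
    t=A.inv().apply(np.array([x,y,z])-s['tcp_pos'])/.5
    d=(A.inv()*R.from_euler('xyz',[180,0,yaw],degrees=True)).as_rotvec(degrees=True)/360
    print('travel',t.round(4),'dr',d.round(4),'from',s['tcp_pos'].round(4),s['eef_rot'].round(2),'j',s['joints'].round(0),'t',s['time_s'])
E
python3 -c "
from m import *
mv(.519,-.302,.25,-168.2)"
```

```text
travel [ 0.4537 -0.4609  0.0021] dr [-0.      0.0002  0.1148] from [0.4707 0.0178 0.2511] [-1.7996e+02  6.0000e-02 -1.2686e+02] j [ 26.  -0. -22.   0. -68. -63.] t 2.15
```

Call:
{"fn": "jog_arm", "kwargs": {"travel": [[0.454,-0.461,0.002],[0.454,-0.461,0.002],[0.454,-0.461,0.002],[0.454,-0.461,0.002],[0.454,-0.461,0.002],[0.454,-0.461,0.002],[0.454,-0.461,0.002],[0.454,-0.461,0.002],[0.454,-0.461,0.002],[0.454,-0.461,0.002]], "dr": [[0,0,0.115],[0,0,0.115],[0,0,0.115],[0,0,0.115],[0,0,0.115],[0,0,0.115],[0,0,0.115],[0,0,0.115],[0,0,0.115],[0,0,0.115]], "claw": [1,1,1,1,1,1,1,1,1,1]}}

```text
time_s: 3.4
tcp_pos: [0.5204, -0.2987, 0.2501]
eef_rot: [-180.0, 0.0, -167.9]
contact_force: [-0.8, 1.2, -0.5]
gripper_width: 0.0876
gripper_force: 0.0
```

```bash
python3 - <<'E'
from m import *
s=r.get_state();c=r.capture('wrist');cv2.imwrite('pics/w1.png',c['pixels'][:,:,::-1])
P=cloud(c,s);print(np.array(c['hand_eye']).round(3))
for z in [(.025,.042,.115),(.06,.1,.08)]:
    try: print(rect(P,(.519,-.302),*z))
    except Exception as e: print(e)
m=np.hypot(P[...,0]-.519,P[...,1]+.302)>.12;print(np.nanmedian(P[m][:,2]))
mv(.519,-.302,.041,-168.2)
E
```

```text
[[ 0.001  0.961  0.277  0.076]
 [ 1.    -0.    -0.001 -0.002]
 [-0.     0.277 -0.961 -0.159]
 [ 0.     0.     0.     1.   ]]
(5460, array([ 517.4, -304.3,  160.4,  120.8,   11.6]), array([0.028 , 0.0358, 0.0374]))
(1420, array([ 516.7, -304.3,   71.6,   11.9,   11.9]), array([0.0788, 0.0808, 0.0823]))
0.001327885615132085
travel [ 0.0043 -0.0056  0.4179] dr [-0.      0.0001  0.0008] from [ 0.5204 -0.2988  0.25  ] [-1.7999e+02  3.0000e-02 -1.6792e+02] j [-11.  13.  -7.  -0. -70. -67.] t 3.45
```

View pics/w1.png

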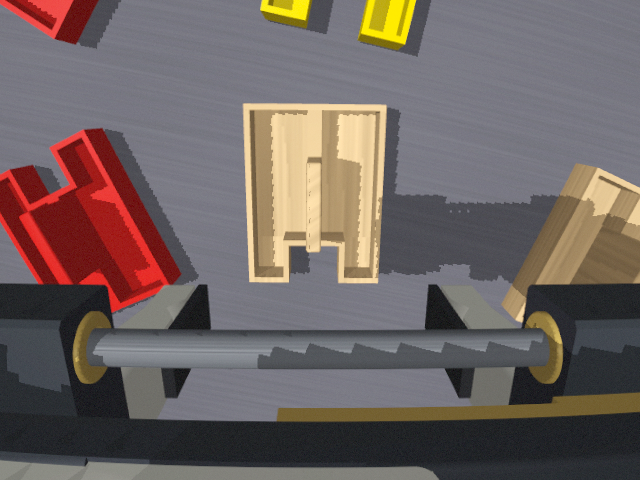

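The wrist view shows the wooden tray at (315,190), notch end at (313,265), with the red tray to the left and the plain one to the right. The rectangle comes out at 160×121 mm, centre (0.517,-0.304), yaw 11.8°. The handle measures 72×12 mm at z 0.08. All of this fits the description, so I grasp.

Call:
{"fn": "jog_arm", "kwargs": {"travel": [[0.009,-0.009,0.1],[0.009,-0.009,0.2],[0.009,-0.009,0.28],[0.009,-0.009,0.34],[0.009,-0.009,0.38],[0.009,-0.009,0.4],[0.009,-0.009,0.416],[0.009,-0.009,0.416],[0.009,-0.009,0.416],[0.009,-0.009,0.416]], "dr": [[0,0,0.001],[0,0,0.001],[0,0,0.001],[0,0,0.001],[0,0,0.001],[0,0,0.001],[0,0,0.001],[0,0,0.001],[0,0,0.001],[0,0,0.001]], "claw": [1,1,1,1,1,1,1,1,1,1], "newtons": 35}}

```text
time_s: 4.7
tcp_pos: [0.5171, -0.3051, 0.0423]
eef_rot: [-180.0, 0.1, -168.4]
contact_force: [-0.1, -0.5, -0.6]
gripper_width: 0.0874
gripper_force: 0.0
```

Call:
{"fn": "jog_arm", "kwargs": {"travel": [[0,0,0],[0,0,0],[0,0,0],[0,0,0],[0,0,0],[0,0,0],[0,0,0],[0,0,0],[0,0,0],[0,0,0]], "dr": [[0,0,0],[0,0,0],[0,0,0],[0,0,0],[0,0,0],[0,0,0],[0,0,0],[0,0,0],[0,0,0],[0,0,0]], "claw": [0,0,0,0,0,0,0,0,0,0], "newtons": 35}}

```text
time_s: 5.95
tcp_pos: [0.5166, -0.3046, 0.0415]
eef_rot: [180.0, -0.0, -168.4]
contact_force: [-0.9, 3.1, 2.6]
gripper_width: 0.0121
gripper_force: 35.0
```

Call:
{"fn": "jog_arm", "kwargs": {"travel": [[0,0,-0.02],[0,0,-0.06],[0,0,-0.12],[0,0,-0.2],[0,0,-0.28],[0,0,-0.36],[0,0,-0.42],[0,0,-0.42],[0,0,-0.42],[0,0,-0.42]], "dr": [[0,0,0],[0,0,0],[0,0,0],[0,0,0],[0,0,0],[0,0,0],[0,0,0],[0,0,0],[0,0,0],[0,0,0]], "claw": [0,0,0,0,0,0,0,0,0,0]}}

```text
time_s: 7.2
tcp_pos: [0.5158, -0.3047, 0.2497]
eef_rot: [179.9, -0.2, -168.4]
contact_force: [0.3, -0.0, -5.0]
gripper_width: 0.0118
gripper_force: 35.0
```

```bash
python3 - <<'E'
from m import *
s=r.get_state();c=r.capture('wrist');P=cloud(c,s)
z0=s['tcp_pos'][2]-.041
for z in [(z0+.025,z0+.042,.115),(z0+.06,z0+.1,.08)]:
    try: print(rect(P,s['tcp_pos'],*z))
    except Exception as e: print(e)
print(s['contact_force'],s['gripper_width'])
mv(.48,.02,.25,-180)
E
```

```text
(14728, array([ 498.9, -309.8,  123.3,  121.3,   11.7]), array([0.2368, 0.2441, 0.2456]))
(7282, array([ 508.4, -308.8,   55.5,   29.3,   -2.1]), array([0.2716, 0.2888, 0.3029]))
[ 0.26463888 -0.03127578 -5.01286318] 0.011796214469444039
travel [-6.040e-02  6.506e-01  6.000e-04] dr [ 0.0002 -0.0004  0.0323] from [ 0.516  -0.3047  0.2499] [ 1.7992e+02 -1.4000e-01 -1.6837e+02] j [-12.  13.  -7.  -0. -70. -66.] t 7.25
```

Call:
{"fn": "jog_arm", "kwargs": {"travel": [[-0.03,0.06,-0.03],[-0.07,0.15,-0.07],[-0.12,0.25,-0.11],[-0.17,0.35,-0.16],[-0.22,0.45,-0.16],[-0.27,0.55,-0.16],[-0.32,0.65,-0.16],[-0.36,0.75,-0.16],[-0.39,0.82,-0.16],[-0.4,0.85,-0.16]], "dr": [[0,0,0.006],[0,0,0.014],[0,0,0.022],[0,0,0.03],[0,0,0.038],[0,0,0.046],[0,0,0.054],[0,0,0.06],[0,0,0.064],[0,0,0.066]], "claw": [0,0,0,0,0,0,0,0,0,0]}}

```text
time_s: 8.5
tcp_pos: [0.6268, 0.1539, 0.3297]
eef_rot: [-179.9, -0.1, 168.0]
contact_force: [-1.4, -1.1, -5.0]
gripper_width: 0.0118
gripper_force: 35.0
```

```bash
python3 -c "
from m import *
mv(.665,.304,.33,-192.2)"
```

```text
travel [-0.0122  0.3096 -0.0011] dr [-0.0002 -0.0003  0.0004] from [0.6268 0.1539 0.3297] [-1.7992e+02 -1.2000e-01  1.6796e+02] j [  31.   15.    7.   -0.  -81. -133.] t 8.5
```

Call:
{"fn": "jog_arm", "kwargs": {"travel": [[0,0.06,0],[0,0.14,0],[-0.01,0.22,0],[-0.012,0.28,0],[-0.012,0.31,0],[-0.012,0.31,0],[-0.012,0.31,0],[-0.012,0.31,0],[-0.012,0.31,0],[-0.012,0.31,0]], "dr": [[0,0,0],[0,0,0],[0,0,0],[0,0,0],[0,0,0],[0,0,0],[0,0,0],[0,0,0],[0,0,0],[0,0,0]], "claw": [0,0,0,0,0,0,0,0,0,0]}}

```text
time_s: 9.75
tcp_pos: [0.6652, 0.3016, 0.3319]
eef_rot: [180.0, 0.0, 167.9]
contact_force: [0.1, -0.2, -3.5]
gripper_width: 0.012
gripper_force: 35.0
```

```bash
python3 - <<'E'
from m import *
s=r.get_state();c=r.capture('wrist');P=cloud(c,s);cv2.imwrite('pics/w2.png',c['pixels'][:,:,::-1])
print(s['tcp_pos'],s['eef_rot'],s['joints'].round(0))
np.save('w2.npy',P)
print('rim',rect(P,(.504,.3385),.03,.047,.115))
print('post',rect(P,(.573,.322),.06,.08,.03))
m=(P[...,2]<.01);print('table',np.nanmedian(P[m][:,2]))
E
```

```text
[0.66524113 0.30156645 0.33190601] [1.79982081e+02 1.66818813e-02 1.67863776e+02] [  40.   24.   19.    0.  -85. -142.]
rim (3731, array([533. , 329.6, 121. ,  97.8,  77.3]), array([0.0303, 0.0323, 0.0425]))
post (335, array([571.8, 320.8,  17.3,  15.9, -12.4]), array([0.0688, 0.0708, 0.0726]))
table 0.001115264877518285
```

View pics/w2.png

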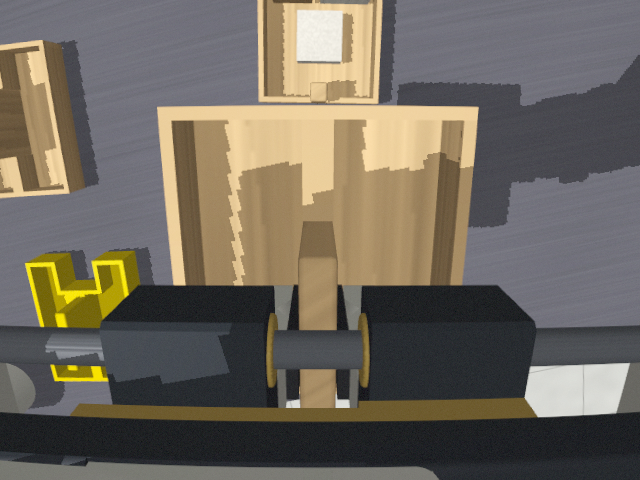

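The wrist view shows the held tray with its -x end centred at (318,110), directly in line with the base at (319,95) and its post at (319,90). The post edge and rim edge agree on a base centre of (0.5025,0.336). I'll do a last alignment check and compute the move.

```bash
python3 - <<'E'
from m import *
P=np.load('w2.npy');s=r.get_state();zt=s['tcp_pos'][2]-.0415
m=(abs(P[...,2]-zt-.035)<.004)&(np.hypot(P[...,0]-.665,P[...,1]-.302)<.12)
(cx,cy),(w,h),a=cv2.minAreaRect((P[m][:,:2]*1000).astype(np.float32));print('held',cx,cy,w,h,a,np.median(P[m][:,2])-zt)
a=np.radians(a if abs(a)<45 else a-90)
e=np.array([np.cos(a),np.sin(a)]);hx=w if abs(np.degrees(a)) and w<115 else h
cen=np.array([cx,cy])-e*hx/2+e*80;print('held centre',cen,'yaw',np.degrees(a),'tcp',s['tcp_pos'])
# base edge fit: outermost rim points on sides
m=(abs(P[...,2]-.041)<.003)&(np.hypot(P[...,0]-.504,P[...,1]-.3385)<.115)
q=P[m][:,:2]*1000;print('base',len(q),cv2.minAreaRect(q.astype(np.float32)))
mv(.502,.336,.150,167.4)
E
```

```text
held 648.2783813476562 302.7762451171875 120.91082763671875 124.04273223876953 77.50839233398438 0.03586546521193218
held centre [665.8314196  298.88752756] yaw -12.491607666015625 tcp [0.66523757 0.3016684  0.33179652]
base 1563 ((533.752197265625, 329.6642150878906), (120.87085723876953, 97.12345886230469), 77.74772644042969)
travel [ 0.3337 -0.0016  0.3635] dr [0.     0.     0.0013] from [0.6652 0.3017 0.3318] [1.7999e+02 1.0000e-02 1.6787e+02] j [  40.   24.   19.   -0.  -85. -142.] t 9.8
```

Call:
{"fn": "jog_arm", "kwargs": {"travel": [[0.04,0,0.02],[0.1,0,0.06],[0.18,0,0.12],[0.25,0.002,0.19],[0.3,0.004,0.26],[0.334,0.004,0.32],[0.334,0.004,0.36],[0.334,0.004,0.364],[0.334,0.004,0.364],[0.334,0.004,0.364]], "dr": [[0,0,0],[0,0,0],[0,0,0],[0,0,0],[0,0,0],[0,0,0],[0,0,0],[0,0,0],[0,0,0],[0,0,0]], "claw": [0,0,0,0,0,0,0,0,0,0]}}

```text
time_s: 11.05
tcp_pos: [0.5031, 0.3394, 0.1507]
eef_rot: [179.9, 0.1, 167.9]
contact_force: [0.3, -0.0, -5.0]
gripper_width: 0.0121
gripper_force: 35.0
```

```bash
python3 - <<'E'
from m import *
mv(.5022,.3388,.0815,167.85)
c=r.capture('scene');cv2.imwrite('pics/s2.png',cv2.resize(c['pixels'][250:430,330:570,::-1],None,fx=3,fy=3,interpolation=2))
P=cloud(c);s=r.get_state()
zt=s['tcp_pos'][2]-.0415
print('held scene',rect(P,s['tcp_pos'],zt+.025,zt+.043))
E
```

```text
travel [ 0.0017 -0.0017  0.1385] dr [0.0002 0.0002 0.0001] from [0.5031 0.3394 0.1507] [1.7991e+02 6.0000e-02 1.6787e+02] j [  52.   17.  -14.    0.  -58. -155.] t 11.05
held scene (731, array([508. , 338.6, 163.8, 124.7, -12.5]), array([0.1352, 0.1403, 0.1489]))
```

View pics/s2.png

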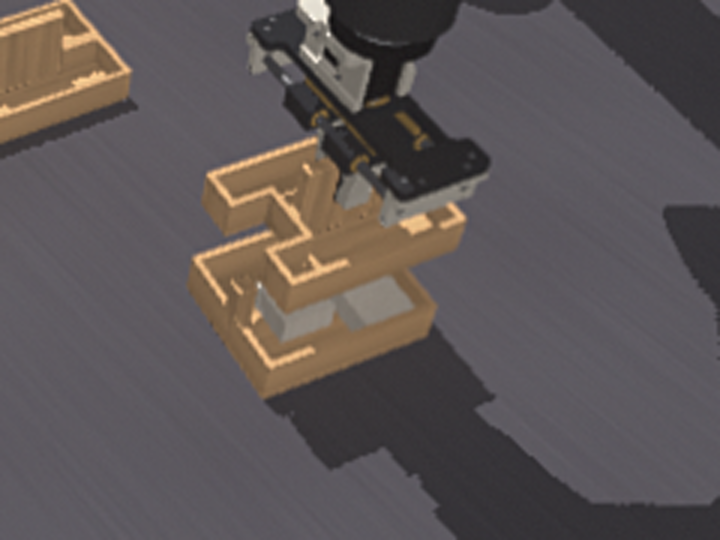

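The scene crop shows the held tray centred above the base, with the notch at (255,235) over the post at (240,300). The scene-camera offset is about 1.5 mm in x, so I apply that and lower slowly.

Call:
{"fn": "jog_arm", "kwargs": {"travel": [[0.002,-0.001,0.01],[0.002,-0.001,0.03],[0.002,-0.001,0.05],[0.002,-0.001,0.07],[0.002,-0.001,0.09],[0.002,-0.001,0.105],[0.002,-0.001,0.115],[0.002,-0.001,0.122],[0.002,-0.001,0.128],[0.002,-0.001,0.131]], "dr": [[0,0,0],[0,0,0],[0,0,0],[0,0,0],[0,0,0],[0,0,0],[0,0,0],[0,0,0],[0,0,0],[0,0,0]], "claw": [0,0,0,0,0,0,0,0,0,0]}}

```text
time_s: 12.35
tcp_pos: [0.5013, 0.3387, 0.0841]
eef_rot: [180.0, 0.0, 167.9]
contact_force: [0.2, 0.9, -4.4]
gripper_width: 0.0121
gripper_force: 35.0
```

Call:
{"fn": "jog_arm", "kwargs": {"travel": [[0,0,0.001],[0,0,0.002],[0,0,0.003],[0,0,0.004],[0,0,0.005],[0,0,0.005],[0,0,0.005],[0,0,0.005],[0,0,0.005],[0,0,0.005]], "dr": [[0,0,0],[0,0,0],[0,0,0],[0,0,0],[0,0,0],[0,0,0],[0,0,0],[0,0,0],[0,0,0],[0,0,0]], "claw": [0,0,0,0,0,0,0,0,0,0]}}

```text
time_s: 13.6
tcp_pos: [0.5013, 0.3387, 0.0816]
eef_rot: [180.0, -0.0, 167.9]
contact_force: [0.3, 0.3, -5.6]
gripper_width: 0.0116
gripper_force: 35.0
```

Not in contact yet (-5.6 N is just the tray's weight), so I go a little lower.

Call:
{"fn": "jog_arm", "kwargs": {"travel": [[0,0,0.001],[0,0,0.001],[0,0,0.002],[0,0,0.002],[0,0,0.003],[0,0,0.003],[0,0,0.003],[0,0,0.003],[0,0,0.003],[0,0,0.003]], "dr": [[0,0,0],[0,0,0],[0,0,0],[0,0,0],[0,0,0],[0,0,0],[0,0,0],[0,0,0],[0,0,0],[0,0,0]], "claw": [0,0,0,0,0,0,0,0,0,0]}}

```text
time_s: 14.85
tcp_pos: [0.5013, 0.3387, 0.0815]
eef_rot: [180.0, 0.0, 167.9]
contact_force: [-4.8, -3.5, 10.5]
gripper_width: 0.0117
gripper_force: 35.0
```

Call:
{"fn": "jog_arm", "kwargs": {"travel": [[0,0,-0.001],[0,0,-0.001],[0,0,-0.001],[0,0,-0.001],[0,0,-0.001],[0,0,-0.001],[0,0,-0.001],[0,0,-0.001],[0,0,-0.001],[0,0,-0.001]], "dr": [[0,0,0],[0,0,0],[0,0,0],[0,0,0],[0,0,0],[0,0,0],[0,0,0],[0,0,0],[0,0,0],[0,0,0]], "claw": [0,0.05,0.14,0.2,0.3,0.4,0.5,0.6,0.6,0.6]}}

```text
time_s: 16.1
tcp_pos: [0.5013, 0.3387, 0.0806]
eef_rot: [180.0, 0.0, 167.9]
contact_force: [-0.7, -0.1, -0.8]
gripper_width: 0.0524
gripper_force: 0.0
```

Call:
{"fn": "jog_arm", "kwargs": {"travel": [[0,0,-0.02],[0,0,-0.06],[0,0,-0.12],[0,0,-0.2],[0,0,-0.28],[0,0,-0.34],[0,0,-0.34],[0,0,-0.34],[0,0,-0.34],[0,0,-0.34]], "dr": [[0,0,0],[0,0,0],[0,0,0],[0,0,0],[0,0,0],[0,0,0],[0,0,0],[0,0,0],[0,0,0],[0,0,0]], "claw": [0.6,0.6,0.6,0.6,0.6,0.6,0.6,0.6,0.6,0.6]}}

```text
time_s: 17.35
tcp_pos: [0.5011, 0.3385, 0.2498]
eef_rot: [-179.9, -0.0, 167.9]
contact_force: [0.8, -0.3, -0.1]
gripper_width: 0.0525
gripper_force: 0.0
```

```bash
python3 - <<'E'
from m import *
s=r.get_state();c=r.capture('wrist');P=cloud(c,s);w=c['pixels']
print('tray rim wrist',rect(P,(.502,.336),.066,.079,.115));print('low rim',rect(P,(.502,.336),.03,.045,.115))
m=(abs(P[...,2]-.0755)<.006)&(np.hypot(P[...,0]-.502,P[...,1]-.336)<.11)
q=P[m];A=np.c_[q[:,:2]-q[:,:2].mean(0),np.ones(len(q))];print('tilt deg',np.degrees(np.linalg.lstsq(A,q[:,2],rcond=None)[0][:2]))
c=r.capture('scene');P=cloud(c)
print('tray rim scene',rect(P,(.505,.3385),.065,.083),'plain',rect(P,(.529,-.012),.025,.043))
cv2.imwrite('pics/fin.png',np.hstack([cv2.resize(w[:,80:560,::-1],(400,400)),cv2.resize(c['pixels'][290:410,375:495,::-1],(400,400),interpolation=2)]))
E
```

```text
tray rim wrist (6850, array([502.8, 336.4, 160.7, 120.9, -12.1]), array([0.0684, 0.0757, 0.0774]))
low rim (2068, array([501.8, 336.3, 163.2, 112.1, -10.9]), array([0.0381, 0.0446, 0.045 ]))
tilt deg [-0.55875969  0.13733314]
tray rim scene (982, array([505.1, 338.3, 165. , 125.6, -12.4]), array([0.066 , 0.071 , 0.0794])) plain (670, array([529.1, -14.1, 164.2, 126.9,  -9.7]), array([0.0258, 0.0308, 0.0406]))
```

View pics/fin.png

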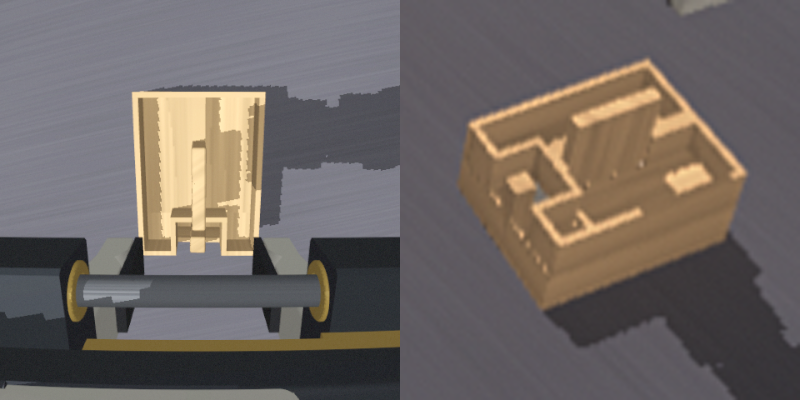

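The final view shows the tray flush on the base with the post standing in the notch (right half, (520,185)). The rim is at 75 mm, and the outline is within about 0.5 mm and 0.3° of the base.

```bash
python3 -c "
from plant import r
print(r.close_job())"
```

```text
the job is handed in; nothing more can be done
None
```

The notched wooden tray is stacked flat and square on the base with the post standing in its notch, the gripper has let go and is clear, and I never touched the plain tray; the job was handed in at about 17.5 s on the robot's clock.

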